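Reload the sample tubes in reverse order for the counter-run

ROBOT

A 6-joint arm with a two-finger parallel gripper is mounted at the origin on the work surface. World frame = base frame: x ahead of the robot, y to its left, z up, the work surface at z = 0. Lengths are in m, angles in rad, forces in N, time in s.
With the tool pointing down it reaches from about 0.2 to 0.875 m from the base axis. Payload 3.4 kg.
Tool frame: the origin (TCP) lies between the finger pads; the fingertips stand 25 mm ahead of it and the grasp point (between the pads) lies 6 mm ahead of it (r.nose_length is the z of the fingertips in the tool frame, in m); z points along the fingers, x is the direction in which the jaws open and shut, and the axes are right-handed (so a half turn about z gives the same grasp; the last joint's range is limited). The gripper opens to 94 mm and grips with 3 to 60 N. Pads are 16 mm wide; open, the fingers measure 119 mm over their backs; the gripper's body (75 mm by 177 mm) begins 78 mm behind the grasp point.
Start: joints at [-0.121, 0.276, 1.505, -0, 1.361, -0.121], TCP at [0.575, -0, 0.23] pointing down, gripper open.
Joint ranges: [-2.89, 2.89], [-0.75, 2.08], [0.22, 2.7], [-1.18, 4.32], [0.11, 2.71], [-2.7, 2.7]. Speed limits (rad/s): [2.57, 2.57, 3.14, 3.14, 3.14, 3.14].

INTERFACE

Orientations are given as a unit quaternion [w, x, y, z].
In Python, from plant import r, gripper_to, inverse_kinematics, vision, models, telemetry gives the robot as it stands. Calls block until the motion is done:
- r.move_to(position, orientation): joint-space move of the TCP to a pose.
- r.move_l(position, rot=None, vel=0.15, guard=None): straight line of the TCP; rot=None keeps the orientation; vel is the mean speed in m/s. With guard (N) it stops when the force on the tool has changed by that much, and returns True; else False.
- r.movej(angles): joint-space move.
- gripper_to(opening, f_grip=None): finger opening in m; f_grip is the grip in N (None keeps the last); returns when the fingers have stopped.
- r.hold(seconds).
- inverse_kinematics(position, orientation): joint angles nearest the present ones, or None.
- vision.snapshot(name): name is "scene" or "side" or "wrist"; returns the picture (480x640x3 uint8, red, green, blue); there is no depth.
- vision.get_calibration(name): a dict with "fx", "fy", "cx", "cy" (pixels), "position" and "orientation" of the camera in the world. Camera axes: x right, y down, z forward; pixel columns grow to the right and rows downward; lengths in m; the calibration is good to about 2 mm. A picture is of the moment at which its call begins: read the wrist's pose just before it. get_calibration takes no time and is no camera call; for the wrist camera it gives the pose at the moment of the call.
A pose or a line that the arm cannot do raises r.PlanningError and nothing moves.
- r.sign_off(): hands the job in, once; it reports no verdict.
Trained networks look in the newest picture that a camera, given by its name, has taken for a name from the list of things; names that differ only in an ending like _2 or _b are one class to them, and where a whole thing is asked for, a point or a joint stands for the part that bears it (a point fixed in the world has none). Each returns a list of dicts, best first, with "score" (0 to 1); they miss things now and then, are a little off and sometimes report something else, mostly with a low value. They report only what shows in the picture. A call takes as long as a camera call.
- models.boxes_of(thing, camera): "at" ([x, y, z] in m, in world coordinates, good to about 4 mm: the middle of the surface that is visible of it).
- models.regions_of(thing, camera): "pixels" (480x640 bool, what is visible of it).
- models.mark_of(thing, camera): "at" ([x, y, z] in m, in world coordinates, good to about 4 mm: a listed point, or the origin of a listed thing).
Readings, each from a call of its own:
- telemetry.current_t(): time.
- telemetry.current_joints(): joint angles.
- telemetry.current_dq(): joint speeds.
- telemetry.current_joint_efforts(): joint torques, N m.
- telemetry.current_ee_pos(): TCP position.
- telemetry.current_tool_rot(): TCP orientation.
- telemetry.current_wrist_force(): force on the tool from outside, world axes, zero at the start.
- telemetry.current_torque(): the same for the moment, N m.
- telemetry.current_opening(): finger opening in m.
Only numpy, scipy, OpenCV 4.12 (cv2) and the standard library are available. Lean on these libraries where they do the work, as an engineer would, in place of code of your own. Each camera call takes 0.05 s, during which the arm holds its last target.

TASK

Move the four sample tubes with yellow, blue, white and black caps from the pink rack to the green rack for the counter-run, in reverse order: the tube nearest the lug of the pink rack goes into the cell farthest from the lug of the green rack, the next one into the next cell, and so on, with the grey-capped control tubes that stand in the middle of both racks left out of the count. Keep the tubes upright all the way, and leave each standing on the floor of its own cell.

Things in the scene. Friction and masses are not known exactly. Their poses are not given: they have to be found in the camera images.
- pink_rack: Hot pink rack, fixed, 54 (x) x 254 (y) x 44 mm, open on top, walls 4 mm: one row of five square cells 46 mm wide inside, centres at y = -100, -50, 0, 50, 100 mm, floors at z = 4 mm. Origin: centre of underside; z up, y along the row to the end with the lug (round tab with dark spot, 25 mm out, 42 mm high); yaw under 0.25 rad. Middle cell: grey-capped tube; other four: the tubes to move.
- green_rack: Dark green rack, fixed, 54 (x) x 254 (y) x 44 mm, open on top, walls 4 mm: one row of five square cells 46 mm wide inside, centres at y = -100, -50, 0, 50, 100 mm, floors at z = 4 mm. Origin: centre of underside; z up, y along the row to the end with the lug (round tab with dark spot, 25 mm out, 42 mm high); yaw under 0.25 rad. Middle cell: grey-capped tube; other four: empty.
- tube_yellow: Frosted upright sample tube, yellow screw cap, loose, about 40 g, 94 mm tall: body 28 mm in diameter, flat foot; cap 33 mm in diameter, 72 to 94 mm above the foot (grip the cap, fingers across the row). Origin: centre of the foot; z up along the tube. Starts in a pink rack cell, within a few mm of its centre.
- tube_blue: Frosted upright sample tube, blue screw cap, loose, about 40 g, 94 mm tall: body 28 mm in diameter, flat foot; cap 33 mm in diameter, 72 to 94 mm above the foot (grip the cap, fingers across the row). Origin: centre of the foot; z up along the tube. Starts in a pink rack cell, within a few mm of its centre.
- tube_white: Frosted upright sample tube, white screw cap, loose, about 40 g, 94 mm tall: body 28 mm in diameter, flat foot; cap 33 mm in diameter, 72 to 94 mm above the foot (grip the cap, fingers across the row). Origin: centre of the foot; z up along the tube. Starts in a pink rack cell, within a few mm of its centre.
- tube_black: Frosted upright sample tube, black screw cap, loose, about 40 g, 94 mm tall: body 28 mm in diameter, flat foot; cap 33 mm in diameter, 72 to 94 mm above the foot (grip the cap, fingers across the row). Origin: centre of the foot; z up along the tube. Starts in a pink rack cell, within a few mm of its centre.
- tag_yellow: Flat yellow place tag, 20 (x) x 30 (y) x 3 mm, fixed to the pink rack's +x side beside the cell where the yellow-capped tube starts; it stays and records that place. Origin: centre of its underside, 40 mm above the rack's underside, 38 mm to +x of the cell's centre, same y, in the rack's frame; axes parallel to the rack's.
- tag_blue: Flat blue place tag, 20 (x) x 30 (y) x 3 mm, fixed to the pink rack's +x side beside the cell where the blue-capped tube starts; it stays and records that place. Origin: centre of its underside, 40 mm above the rack's underside, 38 mm to +x of the cell's centre, same y, in the rack's frame; axes parallel to the rack's.
- tag_white: Flat white place tag, 20 (x) x 30 (y) x 3 mm, fixed to the pink rack's +x side beside the cell where the white-capped tube starts; it stays and records that place. Origin: centre of its underside, 40 mm above the rack's underside, 38 mm to +x of the cell's centre, same y, in the rack's frame; axes parallel to the rack's.
- tag_black: Flat black place tag, 20 (x) x 30 (y) x 3 mm, fixed to the pink rack's +x side beside the cell where the black-capped tube starts; it stays and records that place. Origin: centre of its underside, 40 mm above the rack's underside, 38 mm to +x of the cell's centre, same y, in the rack's frame; axes parallel to the rack's.

How it is judged:
By the outcome, as a careful person would: the job done as asked, in the order asked, and still so for the second after the job is handed in, with the robot touching nothing.
It also fails if it takes over 120 s, if anything falls off the work surface, if the arm or the gripper's body presses on something with over 40 N, if the wrist force passes 120 N, or if a joint passes its speed limit or range.

## Working session

There is one attempt and no reset: what is moved stays moved. The work goes in short steps, each a Python script; the robot and the scene stay as the last script left them, time stands still between calls to the robot, and variables do not carry over. Pictures are saved under pics/ and viewed, and the job is handed in when it is done.

```bash
mkdir -p pics; ls; python3 - <<'E'
from plant import r, gripper_to, inverse_kinematics, vision, models, telemetry
import cv2
for c in ["scene","side","wrist"]:
    im=vision.snapshot(c); cv2.imwrite(f"pics/{c}0.png",im[:,:,::-1]); 
    k=vision.get_calibration(c); print(c,k)
    for n in ["pink_rack","green_rack","tube_yellow","tube_blue","tube_white","tube_black","tag_yellow","tag_blue","tag_white","tag_black"]:
        print(n,[( [round(float(v),4) for v in d["at"]],round(d["score"],2)) for d in models.mark_of(n,c)[:3]])
print(telemetry.current_t(),telemetry.current_tool_rot())
E
```

```text
pics
scene {'fx': 598.3326890500024, 'fy': 598.3326890500024, 'cx': 317.5551023895463, 'cy': 243.98725581818752, 'position': array([0.84084222, 0.31385272, 0.78168196]), 'orientation': array([-0.09115942,  0.30933299,  0.91260545, -0.25130529])}
pink_rack [([0.506, 0.182, 0.0012], 0.84)]
green_rack [([0.5603, -0.174, 0.0005], 0.75)]
tube_yellow [([0.4898, 0.0785, -0.0011], 0.29)]
tube_blue [([0.5197, 0.2776, 0.002], 0.69)]
tube_white [([0.4891, 0.1307, 0.0023], 0.78)]
tube_black [([0.49, 0.0805, 0.0016], 0.7)]
tag_yellow [([0.5475, 0.2186, 0.0393], 0.56)]
tag_blue [([0.5547, 0.276, 0.0371], 0.71), ([0.5198, 0.2813, 0.0046], 0.43)]
tag_white [([0.5355, 0.1247, 0.0379], 0.77), ([0.5617, -0.1763, 0.0018], 0.27)]
tag_black [([0.5242, 0.0718, 0.0393], 0.64)]
side {'fx': 557.1293079196173, 'fy': 557.1293079196173, 'cx': 328.3423023071392, 'cy': 245.40553311236883, 'position': array([0.1218582 , 0.449883  , 0.61784237]), 'orientation': array([ 0.14865416, -0.30989948,  0.85587525, -0.38644767])}
pink_rack [([0.5053, 0.1788, -0.0029], 0.92)]
green_rack [([0.5568, -0.1697, 0.0021], 0.68)]
tub
[... 377 characters left out ...]
.0393], 0.42)]
wrist {'fx': 393.6019486174829, 'fy': 393.6019486174829, 'cx': 326.61434181988005, 'cy': 234.2764398715692, 'position': array([0.5744475 , 0.07332977, 0.38415392]), 'orientation': array([ 1.29039193e-01,  9.91639427e-01, -1.90395700e-04,  3.11473997e-04])}
pink_rack [([0.5034, 0.1783, -0.0026], 0.78)]
green_rack [([0.5619, -0.1643, -0.0022], 0.79)]
tube_yellow []
tube_blue [([0.4903, 0.0798, 0.0045], 0.24)]
tube_white [([0.4957, 0.1243, 0.0033], 0.55)]
tube_black [([0.4886, 0.0813, 0.0032], 0.65)]
tag_yellow []
tag_blue []
tag_white [([0.5323, 0.1232, 0.0404], 0.63)]
tag_black [([0.5238, 0.0752, 0.0366], 0.97)]
1.65 [2.70171997e-06 9.99999998e-01 3.26091777e-06 6.59568786e-05]
```

View pics/scene0.png

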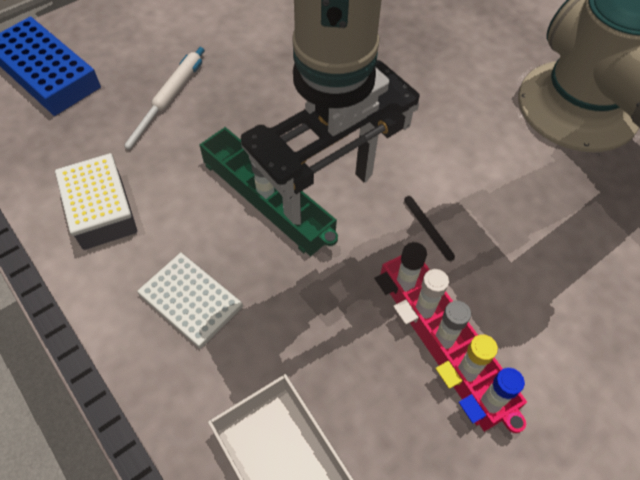

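View pics/side0.png

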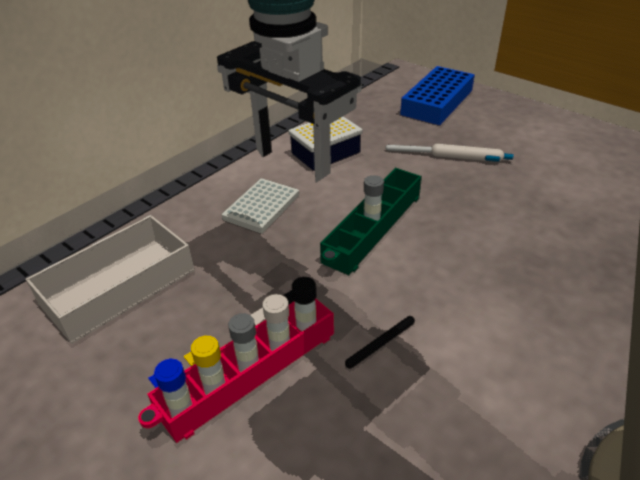

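View pics/wrist0.png

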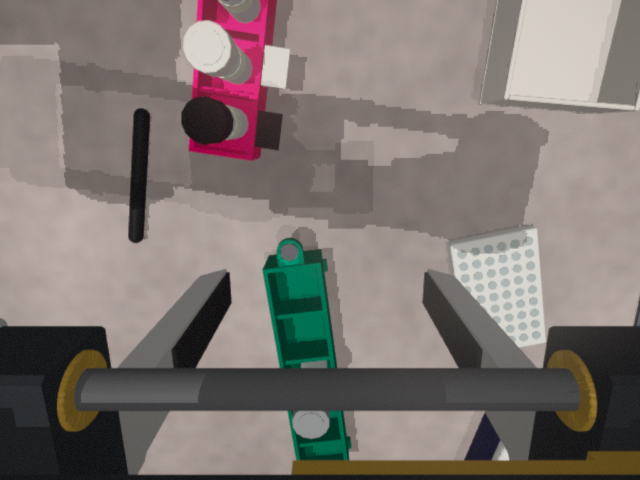

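The scene image shows the pink rack, with its lug at about (515,420). From the lug its caps run blue, yellow, grey, white, black, and the tags agree. The green rack's lug is at (330,237), at its +y end. So blue goes to green y=-100, yellow to -50, white to +50 and black to +100. Next I'll take a wrist view of each rack and fit their poses.

```bash
python3 - <<'E'
from plant import r, gripper_to, inverse_kinematics, vision, models, telemetry
import cv2,numpy as np,pickle
out={}
for n,p in [("pink",[0.51,0.12,0.34]),("green",[0.56,-0.24,0.34])]:
    r.move_to(p,[0,1,0,0])
    k=vision.get_calibration("wrist"); im=vision.snapshot("wrist")
    out[n]=(k,im); cv2.imwrite(f"pics/w_{n}.png",im[:,:,::-1])
    if n=="pink":
        out['caps']={c:[(d["at"],d["score"]) for d in models.boxes_of("tube_"+c,"wrist")] for c in "yellow blue white black".split()}
        out['pm']=models.regions_of("pink_rack","wrist")
    else: out['gm']=models.regions_of("green_rack","wrist")
for c in ["scene","side"]:
    k=vision.get_calibration(c); out[c]=(k,vision.snapshot(c))
    cv2.imwrite(f"pics/{c}1.png",out[c][1][:,:,::-1])
pickle.dump(out,open("o.pkl","wb")); print(out['caps'],telemetry.current_t())
E
```

```text
{'yellow': [([0.5128, 0.231, 0.098], 0.65), ([0.4901, 0.0893, 0.0961], 0.5)], 'blue': [([0.5186, 0.274, 0.099], 0.85)], 'white': [([0.4964, 0.131, 0.0965], 0.81), ([0.507, 0.2008, 0.0158], 0.48)], 'black': [([0.4891, 0.0879, 0.1004], 0.86)]} 4.2417
```

```bash
python3 -c "
import cv2,numpy as np
a=cv2.imread('pics/w_pink.png');b=cv2.imread('pics/w_green.png');cv2.imwrite('pics/w_both.png',cv2.resize(np.hstack([a,b]),(800,300)))"
```

```text
(no output)
```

View pics/w_both.png

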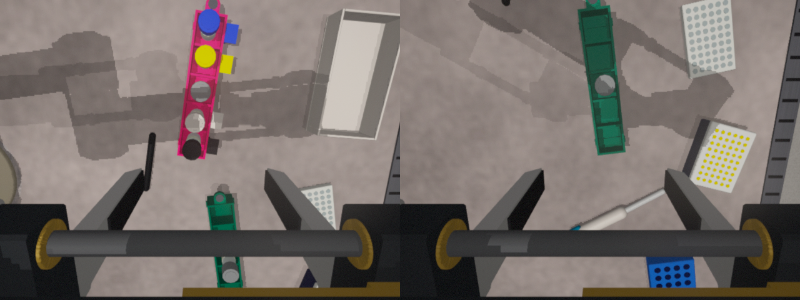

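```bash
cat > fit.py <<'E'
import cv2,numpy as np
from scipy.optimize import minimize
from scipy.spatial.transform import Rotation as R
def proj(k,P):
    q=k["orientation"]; M=R.from_quat([q[1],q[2],q[3],q[0]]).as_matrix()
    c=(np.asarray(P)-k["position"])@M
    return np.c_[k["fx"]*c[:,0]/c[:,2]+k["cx"],k["fy"]*c[:,1]/c[:,2]+k["cy"]]
def back(k,u,v,z):
    q=k["orientation"]; M=R.from_quat([q[1],q[2],q[3],q[0]]).as_matrix()
    d=M@np.array([(u-k["cx"])/k["fx"],(v-k["cy"])/k["fy"],1]); p=k["position"]
    return p+d*(z-p[2])/d[2]
def W(s,P):
    P=np.asarray(P,float); c,n=np.cos(s[2]),np.sin(s[2])
    return np.c_[s[0]+c*P[:,0]-n*P[:,1],s[1]+n*P[:,0]+c*P[:,1],P[:,2]]
S=8
def fill(img,k,s,P,v):
    h=cv2.convexHull(proj(k,W(s,P)).astype(np.float32))
    cv2.fillConvexPoly(img,np.round(h*S).astype(np.int32),v,cv2.LINE_AA,3)
box=[[x,y,z] for x in(-.027,.027) for y in(-.127,.127) for z in(0,.044)]
t=np.linspace(0,2*np.pi,24)
def cyl(x,y,rad,z0,z1): return [[x+rad*np.cos(a),y+rad*np.sin(a),z] for a in t for z in(z0,z1)]
def render(k,s,tubes,tags):
    m=np.zeros((480,640),np.uint8); ig=m.copy()
    fill(m,k,s,box,255)
    fill(ig,k,s,cyl(0,.139,.017,0,.044),255)
    for y in tubes: fill(ig,k,s,cyl(0,y,.021,.0,.098),255)
    for y in tags: fill(ig,k,s,[[.038+a,y+b,z] for a in(-.013,.013) for b in(-.018,.018) for z in(0.037,.046)],255)
    return m,ig
def colmask(im,name):
    h=cv2.cvtColor(im,cv2.COLOR_RGB2HSV)
    m=((h[...,0]>160)&(h[...,1]>120)) if name=="pink" else ((h[...,0]>65)&(h[...,0]<95)&(h[...,1]>110))
    return cv2.morphologyEx(m.astype(np.uint8)*255,cv2.MORPH_CLOSE,np.ones((5,5)))
def fit(name,views,s0):
    tubes=[-.1,-.05,0,.05,.1] if name=="pink" else [0]
    tags=[-.1,-.05,.05,.1] if name=="pink" else []
    ms=[(k,colmask(im,name)) for k,im in views]
    def cost(s):
        e=0
        for k,m in ms:
            a,ig=render(k,s,tubes,tags)
            near=cv2.dilate(a,np.ones((31,31)))>0
            w=(ig==0)&near
            e+=np.abs(a.astype(float)-m)[w].sum()/255
        return e
    best=None
    for _ in range(2):
        b=minimize(cost,s0,method="Nelder-Mead",options=dict(initial_simplex=np.array(s0)+np.array([[0,0,0],[.008,0,0],[0,.008,0],[0,0,.05]]),xatol=1e-5,fatol=.5)); s0=b.x
    return b.x,b.fun
E
cat > run1.py <<'E'
import pickle; from fit import *
o=pickle.load(open("o.pkl","rb"))
for n,s0 in [("pink",[.505,.18,-.16]),("green",[.56,-.17,.1])]:
    for vs in ([n],["scene"],["side"],[n,"scene","side"]):
        print(n,vs,fit(n,[o[v] for v in vs],s0))
E
python3 run1.py
```

```text
pink ['pink'] (array([ 0.50305702,  0.17686583, -0.15026902]), np.float64(206.94901960784313))
pink ['scene'] (array([ 0.50245601,  0.17756698, -0.15471387]), np.float64(65.32941176470588))
pink ['side'] (array([ 0.50317817,  0.17772513, -0.1518955 ]), np.float64(122.25490196078431))
pink ['pink', 'scene', 'side'] (array([ 0.50303888,  0.17766368, -0.15233927]), np.float64(420.34901960784316))
green ['green'] (array([ 0.55788704, -0.1714599 ,  0.12433543]), np.float64(886.1686274509804))
green ['scene'] (array([ 0.55514694, -0.16964391, -0.12538041]), np.float64(3490.0))
green ['side'] (array([ 0.55881872, -0.1715203 ,  0.14194309]), np.float64(230.63529411764705))
green ['green', 'scene', 'side'] (array([ 0.55779975, -0.17132318,  0.12757576]), np.float64(4953.882352941177))
```

View pics/scene1.png

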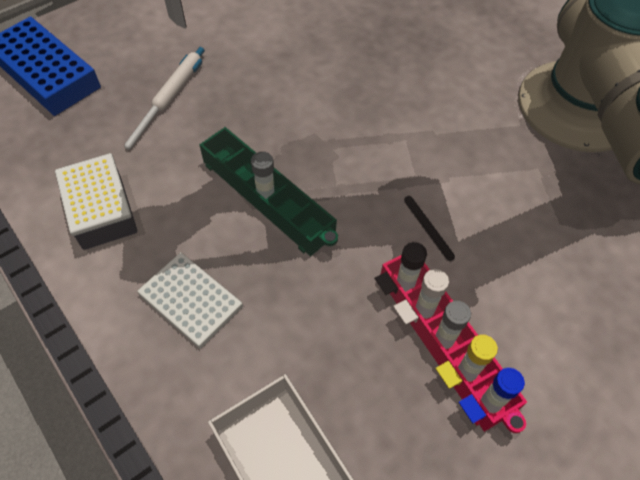

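```bash
python3 - <<'E'
import pickle; from fit import *; import fit as F
o=pickle.load(open("o.pkl","rb"))
def cm(im,name):
    i=im.astype(int); m=(i[...,1]>i[...,0]+15)&(i[...,1]>i[...,2]+3)
    return cv2.morphologyEx(m.astype(np.uint8)*255,cv2.MORPH_CLOSE,np.ones((5,5)))
F.colmask=cm
for vs in (["green"],["scene"],["side"],["green","scene","side"]):
    s,f=fit("green",[o[v] for v in vs],[.558,-.171,.125]); print(vs,s,f)
sg=s; sp=[.5030,.1775,-.1522]
ims=[]
for v in ["green","pink"]:
    im=o[v][1][:,:,::-1].copy(); k=o[v][0]
    for q,n in((sg,"green"),(sp,"pink")):
        if n!=v: continue
        P=[p for p in box if p[2]>.04]; P=[P[0],P[1],P[3],P[2]]
        cv2.polylines(im,[np.round(proj(k,W(q,P))).astype(int)],True,(0,255,255),1)
        for y in(-.1,-.05,0,.05,.1):
            c=proj(k,W(q,cyl(0,y,.0165,.098,.098)))
            cv2.polylines(im,[np.round(c).astype(int)],True,(255,255,0),1)
    ims.append(im[0:270,240:440])
cv2.imwrite("pics/fit1.png",cv2.resize(np.hstack(ims),None,fx=2,fy=2,interpolation=cv2.INTER_CUBIC))
E
```

```text
['green'] [ 0.55775931 -0.17208249  0.12433486] 346.61176470588236
['scene'] [ 0.55170993 -0.17322809  0.04869482] 3053.427450980392
['side'] [ 0.55896256 -0.17244045  0.14102494] 194.82745098039214
['green', 'scene', 'side'] [ 0.55783479 -0.17207465  0.12573026] 3789.6470588235297
```

View pics/fit1.png

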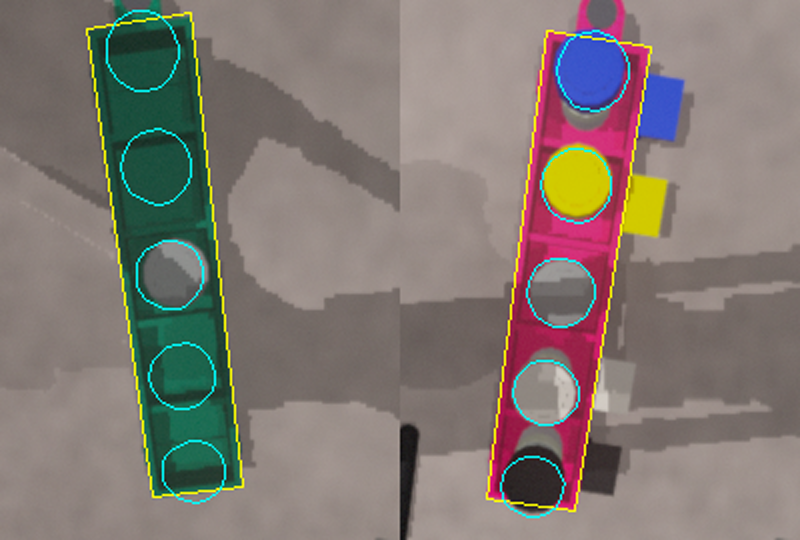

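The fitted rack outlines match the rims in both views, to about 1 px. Blue's cap sits about 3 mm towards the lug, and the other caps are close to their cell centres. I'll move blue first.

```bash
cat > mv.py <<'E'
from plant import r, gripper_to, inverse_kinematics, vision, models, telemetry
import numpy as np, cv2
PK=[.5030,.1775,-.1522]; GR=[.5578,-.1721,.1255]
def q(y): return [0,float(np.cos(y/2)),float(np.sin(y/2)),0]
def w(s,y): return np.array([s[0]-np.sin(s[2])*y, s[1]+np.cos(s[2])*y])
def P(xy,z): return [float(xy[0]),float(xy[1]),z]
H=0.24
def st(m): print(m,round(telemetry.current_t(),2),np.round(telemetry.current_ee_pos(),4),np.round(telemetry.current_wrist_force(),1),round(telemetry.current_opening(),4))
def snap(c,n): cv2.imwrite(f"pics/{n}.png",vision.snapshot(c)[:,:,::-1])
def pick(yl,dy=0):
    xy=w(PK,yl+dy); gripper_to(.080)
    r.move_to(P(xy,H),q(PK[2]))
    r.move_l(P(xy,.12),vel=.2); print("guard",r.move_l(P(xy,.093),vel=.06,guard=8))
    gripper_to(0.0,20); st("gripped")
    r.move_l(P(xy,H),vel=.15); st("lifted")
def place(yl,dy=0):
    xy=w(GR,yl+dy)
    r.move_to(P(xy,H),q(GR[2])); st("over")
    r.move_l(P(xy,.115),vel=.15)
    g=r.move_l(P(xy,.0915),vel=.03,guard=4); st(f"down {g}")
def release(yl,dy=0):
    xy=w(GR,yl+dy); gripper_to(.06); r.move_l(P(xy,H),vel=.2); st("released")
E
python3 - <<'E'
from mv import *
pick(.1,.003); snap("scene","blue_up")
place(-.1,0.003); snap("side","blue_dn")
E
```

```text
guard False
gripped 8.75 [0.5186 0.2793 0.093 ] [-0.3 -0.3  0.2] 0.0326
lifted 9.88 [0.518  0.2791 0.239 ] [ 0.6  0.1 -0.2] 0.0325
over 11.92 [ 0.5703 -0.2674  0.24  ] [ 0.   0.6 -0.2] 0.0326
down True 13.59 [ 0.5694 -0.2682  0.0928] [-1.6 -0.5  4. ] 0.0325
```

```bash
python3 -c "
import cv2,numpy as np
a=cv2.imread('pics/blue_up.png');b=cv2.imread('pics/blue_dn.png');cv2.imwrite('pics/blue2.png',cv2.resize(np.hstack([a,b]),(800,300)))"
```

```text
(no output)
```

View pics/blue2.png

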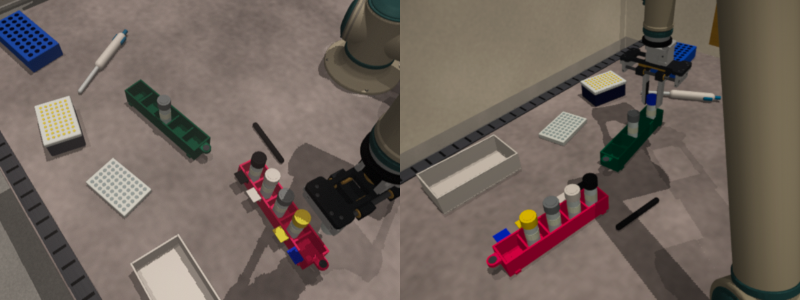

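The grip opening was 32.5 mm against the 33 mm cap. Contact came at TCP z=0.0928, which matches the floor height. I'll release blue and move yellow.

```bash
python3 - <<'E'
from mv import *
release(-.1,.003)
pick(.05,.001)
assert .030<telemetry.current_opening()<.036
place(-.05,.001); z=telemetry.current_ee_pos()[2]
assert .0905<z<.0945,z
release(-.05,.001); snap("wrist","g_w1"); snap("scene","g_s1")
E
python3 -c "
import cv2,numpy as np
a=cv2.imread('pics/g_s1.png');b=cv2.imread('pics/g_w1.png');cv2.imwrite('pics/g1.png',cv2.resize(np.hstack([a,b]),(800,300)))"
```

```text
released 15.15 [ 0.5693 -0.268   0.2389] [-0.7 -0.3 -0.1] 0.0603
guard False
gripped 19.63 [0.5107 0.2279 0.093 ] [-0.2 -0.7 -0.1] 0.0323
lifted 20.77 [0.5101 0.2277 0.239 ] [ 0.3 -0.6 -0.4] 0.0324
over 22.43 [ 0.5641 -0.2197  0.2399] [-0.7 -0.4 -0.6] 0.0325
down True 24.1 [ 0.5636 -0.2206  0.0929] [-0.6  0.5  4. ] 0.0326
released 25.62 [ 0.5632 -0.2204  0.2389] [-0.1 -0.6  0. ] 0.0598
```

View pics/g1.png

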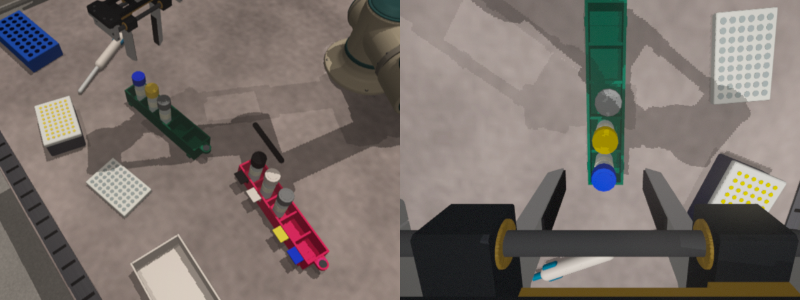

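Blue (scene inset 138,78) and yellow (152,90) stand upright in the two cells farthest from the lug. Next are white and black.

```bash
python3 - <<'E'
from mv import *
for a,b in((-.05,.05),(-.1,.1)):
    pick(a)
    assert .030<telemetry.current_opening()<.036
    place(b); z=telemetry.current_ee_pos()[2]
    assert .0905<z<.0945,z
    release(b)
r.move_to([.56,-.24,.34],[0,1,0,0]); r.hold(.3)
snap("wrist","f_w")
for c in "blue yellow white black".split(): print(c,[(np.round(d["at"],3),d["score"]) for d in models.boxes_of("tube_"+c,"wrist")], [(np.round(d["at"],3),d["score"]) for d in models.mark_of("tube_"+c,"wrist")])
snap("scene","f_s")
for y in(-.1,-.05,.05,.1): print(w(GR,y))
st("end")
E
python3 -c "
import cv2,numpy as np
a=cv2.imread('pics/f_s.png')[90:390,180:580];b=cv2.imread('pics/f_w.png')[:300,200:600];cv2.imwrite('pics/f.png',cv2.resize(np.hstack([a,b]),(800,300)))"
```

```text
guard False
gripped 29.72 [0.4954 0.1281 0.093 ] [-0.5 -0.2  0.1] 0.0323
lifted 30.85 [0.4947 0.128  0.2391] [-0.2 -0.  -0.1] 0.0323
over 31.86 [ 0.5512 -0.1216  0.2395] [ 0.   0.1 -0.9] 0.0328
down True 33.53 [ 0.551  -0.1224  0.0929] [0.5 0.7 4.1] 0.0325
released 35.05 [ 0.5508 -0.1222  0.2389] [-0.7  0.8  0.1] 0.0602
guard False
gripped 38.57 [0.4878 0.0786 0.093 ] [-0.  -0.2 -0.3] 0.0325
lifted 39.7 [0.4872 0.0786 0.2391] [ 0.3  0.  -1.3] 0.0323
over 40.39 [ 0.5446 -0.0722  0.239 ] [-0.2  0.1 -0.7] 0.0327
down True 42.07 [ 0.5449 -0.0729  0.0929] [-0.5  0.4  3.2] 0.0327
released 43.58 [ 0.5445 -0.0727  0.2389] [-0.3  0.3  0.6] 0.0602
blue [(array([ 0.57 , -0.266,  0.098]), 0.81)] [(array([ 0.573, -0.267,  0.006]), 0.6)]
yellow [(array([ 0.563, -0.215,  0.099]), 0.81)] []
white [(array([ 0.552, -0.123,  0.098]), 0.55)] [(array([ 0.551, -0.123,  0.004]), 0.85)]
black [(array([ 0.545, -0.074,  0.098]), 0.88)] [(array([ 0.544, -0.073,  0.003]), 0.56)]
[ 0.57031708 -0.27131352]
[ 0.56405854 -0.22170676]
[ 0.55154146 -0.12249324]
[ 0.54528292 -0.07288648]
end 45.17 [ 0.56 -0.24  0.34] [ 0.2 -0.9  0.2] 0.0601
```

View pics/f.png

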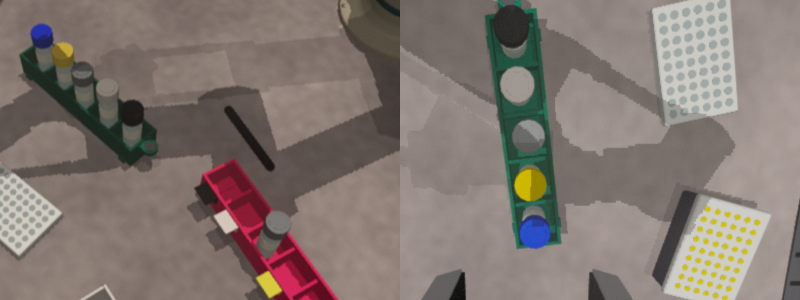

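All four tubes stand upright in their green cells, in the order lug, black, white, grey, yellow, blue. Their caps are at z≈0.098, which means they rest on the floors, and the gripper is clear of everything.

```bash
python3 -c "
from plant import r
r.hold(.3); r.sign_off()"
```

```text
the job is handed in; nothing more can be done
```

All four tubes are in the green rack in reverse order, and I handed the job in at about 46 s. From the pink lug the order was blue, yellow, white, black. In the green rack, blue is now farthest from the lug, then yellow, then white, with black nearest the lug. The grey control tubes were not moved.

- **Grip and seating:** each cap gripped at about 32.5 mm, against a 33 mm cap. Each tube touched down at the height expected for the cell floor, with the descent stopped by the 4 N contact guard.
- **Last pictures:** all four tubes stand upright in their own cells, with cap tops at z≈0.098 m. They sit within about 7 mm of the cell centres, including about 4 mm of detector error.
- **Checks that failed or disagreed:**
  - The network gave no base position for the yellow tube in the last picture, but its cap was found and seen in the right cell.
  - The outline fit of the green rack failed in the scene camera because my colour mask caught too much. I used the wrist and side views, which agreed to about 1 mm in position and 0.02 rad in yaw.

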